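# Release the cam lock and slide the stone over the light

### The job

The stone's slide on the light stage is held back by the brass eccentric cam. With the fingertips, first push the red pin of the cam's lever round until the cam is at its low point, its thin side facing the slide's roller (the lever then points at the green dot); only then push the slide forward by its black push plate until it is fully home against its stop, with the stone still in its seat, and move clear. Do not pick up the stone or disturb anything else.

Things in the scene. Friction and masses are not known exactly. Their poses are not given: they have to be found in the camera images.
- fixture: light stage, a beige block 250 (x) x 180 (y) x 40 mm high, fixed, white lit window in its top. Origin: centre of its underside. +x = forward, the way the slide is pushed (away from the robot, within 0.3 rad); +y = left. The slide runs on its top between rails at y = +-36 mm (tops at z = 0.056, x -115 to +5 mm). A loose loupe stands on it, other loose things lie beside it.
- cam_pivot (a point): the cam's upright axis, at the stage's top face (stage frame x = 60 mm, y = 0, z = 40 mm). The cam is a brass disc of 30 mm radius, 12 mm thick, 18 mm off centre: rim 12 mm from the axis on the thin side (red line), 48 mm at the bulge. A flat dark lever on it reaches 62 mm from the axis, its top at z = 0.059.
- cam (a joint): cam angle, rad, growing counter-clockwise from above; 0 = low point: thin side faces the slide's roller, lever points at the green dot, 1.047 rad clockwise from the stage's +x. Lever direction = angle - 1.047 from +x. Starts at 1.4 to 2.6, so turn it clockwise. Range -0.7 to 2.8, no stop or detent at 0; friction 0.25 N m (about 5 N at the pin) keeps it where it is left.
- lever_pin (a point): middle of the red upright pin on the lever's end: 14 mm diameter, 33 mm tall, from z = 0.059 to z = 0.092; 55 mm from the cam's axis. Push it sideways with the fingers beside it.
- slide (a joint): position of the slide, m, along the stage's +x: 0 = fully back (start), 0.060 = fully home, against a firm stop. Friction about 2.5 N, it stays where it is left. With the cam turned away from its low point its roller runs against the cam's rim before home (at about 0.026 with the bulge towards it).
- push_plate (a point): middle of the rear face (towards the robot, normal = stage's -x) of the black push plate at the rear end of the slide: 50 mm wide (y), 10 mm thick, from z = 0.050 to z = 0.090. Push it along the stage's +x.
- seat (a point): centre of the seat floor on the slide, inside a black ring of 31 mm outer and 25 mm inner diameter, 6 mm high; floor at z = 0.050; 40 mm ahead of the push plate's rear face.
- stone: teal cut stone in a white round holder, loose, 22 mm diameter and 20 mm tall in all, 30 g; stands in the seat and rides on the slide. Origin: centre of its underside.
- loupe: loupe, a steel cylinder 33 mm across with a black top, 34 mm tall, standing on the base's rear left corner; bystander, loose, leave alone. Origin: centre of its underside
- tweezers: black steel tweezers, 145 mm long, lying on the table to the right of the base; bystander, loose, leave alone. Origin: middle of its length, on its underside
- stone_tray: flat black tray 110 x 150 x 18 mm with coloured stones, on the table; bystander, loose, leave alone. Origin: centre of its underside
- cleaner: white bottle with a blue cap, 44 mm across, 110 mm tall; bystander, loose, leave alone. Origin: centre of its underside
- screw_jar: amber jar with a metal lid, 48 mm across, 50 mm tall; bystander, loose, leave alone. Origin: centre of its underside
- brush: small brush, 160 mm long, lying on the table; bystander, loose, leave alone. Origin: middle of its length, on its underside
- weight: brass balance weight, 28 mm across, 32 mm tall; bystander, loose, leave alone. Origin: centre of its underside

How it is judged:
By the outcome, as a careful person would: the job done as asked, in the order asked, and still so for the second after the job is handed in, with the robot touching nothing.
It also fails if it takes over 58 s, if anything falls off the work surface, if the arm or the gripper's body presses on something with over 40 N, if the wrist force passes 120 N, or if a joint passes its speed limit or range.

### The arm

A 6-joint arm with a two-finger parallel gripper is mounted at the origin on the work surface. World frame = base frame: x ahead of the robot, y to its left, z up, the work surface at z = 0. Lengths are in mm, angles in rad, forces in N, time in s.
With the tool pointing down it reaches from about 300 to 875 mm from the base axis. Payload 6.4 kg.
Tool frame: the origin (TCP) lies where the fingers leave the gripper's body, on its centre line; the fingertips stand 64 mm ahead of it and the grasp point (between the pads) lies 45 mm ahead of it; z points along the fingers, y is the direction in which the jaws open and shut (so a half turn about z gives the same grasp; the last joint's range is limited). The gripper opens to 88 mm and grips with 3 to 60 N. Pads are 18 mm wide; open, the fingers measure 123 mm over their backs; the gripper's body (75 mm by 187 mm) begins 45 mm behind the grasp point.
Start: joints at [-1.548, 0.181, 1.607, -0, 1.354, -0.206], TCP at [130.43, -560.026, 302.714] pointing down, gripper open.
Joint ranges: [-2.99, 2.99], [-0.89, 2.07], [0.3, 2.58], [-1.14, 4.28], [0, 2.63], [-3.12, 3.12]. Speed limits (rad/s): [2.57, 2.57, 3.01, 3.14, 3.14, 3.14].

### API

Orientations are given as a unit quaternion [x, y, z, w].
In Python, from bench import bot gives the robot as it stands. The module is installed in compiled form; this text tells all that it offers.
- The arm moves only by the tool servo_tool, never from a script. Its argument "deltas" is text: rows parted by semicolons, each of 5 numbers parted by spaces: the finger opening in mm, from 0 to 88.1, then the shift along the world's x, y, z in mm, then the turn about the world's z in rad. In form: claw dx dy dz twist; .... A call has 1 to 12 rows; each row shifts and turns the commanded pose from where the row before left it; what a row does not reach is not made up. A row lasts 1/8 s, in which the tool goes at most 62.5 mm and 10.7 degrees, less where a joint would pass 70% of its speed; a pose out of reach is approached as far as the arm can. A call with a gripper value outside its range is refused whole. The fingers move at their own pace and stop on an object; "newtons" is the grip in N (left out, the last holds). Time passes only in rows, so rows that do not move let the fingers close. It gives the time, the measured TCP pose, the force and the opening at its end, in the units of the state.
- bot.state(): the state, without advancing time (a new reading comes with each control period).
- bot.get_image(name): name is "scene" or "side" or "wrist"; returns a dict with "image" (420x560x3 uint8, red, green, blue), "z_map" (420x560 float32, mm along the optical axis (not along the pixel's ray), 0 where there is no reading), "fx", "fy", "cx", "cy" (pixels), "D" ([k1, k2, p1, p2, k3] as OpenCV has them; the pictures are not rectified), "extrinsics" (4x4, takes a point from camera to world coordinates). Camera axes: x right, y up, looking along -z (the intrinsics and any distortion apply to the point x, -y, -z); pixel columns grow to the right and rows downward; lengths in mm; the calibration is good to about 2 mm. A picture is of the moment at which its call begins.
- bot.close_job(): hands the job in, once; it reports no verdict.
Trained networks look in a picture, given as the dict that the camera call returned (one of the last four; its "shot" number tells which), for a name from the list of things; names that differ only in an ending like _2 or _b are one class to them, and where a whole thing is asked for, a point or a joint stands for the part that bears it (a point fixed in the world has none). Each returns a list of dicts, best first, with "conf" (0 to 1); they miss things now and then, are a little off and sometimes report something else, mostly with a low value. They report only what shows in the picture. A call takes as long as a camera call.
- bot.outline_of(picture, label): "region" (420x560 bool, what is visible of it) and "at" ([column, row] in pixels, amid what is visible of it).
The state is a dict: "time": time; "joint_positions": joint angles; "dq": joint speeds; "joint_torque": joint torques, N m; "tcp_pos": TCP position; "eef_rot": TCP orientation; "contact_force": force on the tool from outside, world axes, zero at the start; "ft_torque": the same for the moment, N m; "grip_width": finger opening in mm.
Only numpy, scipy, OpenCV 4.12 (cv2) and the standard library are available. Lean on these libraries where they do the work, as an engineer would, in place of code of your own. Each camera call takes 0.05 s, during which the arm holds its last target. There are 200 camera calls.

## Working session

There is one attempt and no reset: what is moved stays moved. The work goes in short steps, Python scripts to look and compute and a tool call to move; the robot and the scene stay as the last step left them, time stands still between calls to the robot, and variables do not carry over. Pictures are saved under pics/ and viewed, on a budget of 10 in all, crops included, one or two more only if the job needs it, and the job is handed in when it is done.

Besides the shell and the picture viewer there is one more tool, called after "Emit:" as a command line: name --argument value ..., lists and objects as JSON in quotes. servo_tool: Moves the arm, as the interface text tells. Its arguments: {"type":"object","properties":{"deltas":{"type":"string"},"newtons":{"type":"number"}},"required":["deltas"]}

```bash
mkdir -p pics; cat > h.py <<'E'
import numpy as np, cv2
from bench import bot
def K(p): return np.array([[p['fx'],0,p['cx']],[0,p['fy'],p['cy']],[0,0,1.]])
def ray(p,uv):
    n=cv2.undistortPoints(np.array([[uv]],float),K(p),np.array(p['D'],float))[0,0]
    return np.array([n[0],-n[1],-1.])
def world(p,uv,z):  # z depth
    T=np.array(p['extrinsics']); return T[:3,:3]@(ray(p,uv)*z)+T[:3,3]
def atz(p,uv,h):
    T=np.array(p['extrinsics']); d=T[:3,:3]@ray(p,uv); o=T[:3,3]; return o+d*(h-o[2])/d[2]
def cloud(p):
    z=p['z_map']; v,u=np.mgrid[0:z.shape[0],0:z.shape[1]]
    n=cv2.undistortPoints(np.stack([u.ravel(),v.ravel()],1).astype(float)[:,None],K(p),np.array(p['D'],float))[:,0]
    c=np.stack([n[:,0],-n[:,1],-np.ones(len(n))],1)*z.ravel()[:,None]
    T=np.array(p['extrinsics']); w=c@T[:3,:3].T+T[:3,3]; w[z.ravel()==0]=np.nan
    return w.reshape(z.shape+(3,))
def proj(p,w):
    T=np.linalg.inv(np.array(p['extrinsics'])); c=T[:3,:3]@np.array(w,float)+T[:3,3]
    q=cv2.projectPoints(np.array([[c[0],-c[1],-c[2]]]),np.zeros(3),np.zeros(3),K(p),np.array(p['D'],float))[0]
    return q.ravel()
def save(p,n): cv2.imwrite('pics/'+n,p['image'][:,:,::-1])
E
python3 - <<'E'
from h import *
print(bot.state())
for n in ('scene','side'):
    p=bot.get_image(n); save(p,n+'1.png'); W=cloud(p)
    print(n,np.round(p['extrinsics'],2).tolist())
    for l in ('fixture','lever_pin','push_plate','stone','cam','cam_pivot','loupe','seat','tweezers'):
        try:
            for r in bot.outline_of(p,l)[:2]:
                m=r['region']; print(l,round(r['conf'],2),np.round(r['at']),m.sum(),np.round(np.nanmedian(W[m],0)),np.round(np.nanpercentile(W[m],[3,97],axis=0)).tolist())
        except Exception as e: print(l,e)
E
```

```text
{'time': 0.0, 'joint_positions': array([-1.54828330e+00,  1.81520582e-01,  1.60795998e+00,  1.29438054e-05,
        1.35380780e+00, -2.06309363e-01]), 'dq': array([-0.00085284,  0.00111584,  0.00111065,  0.00092547, -0.00027825,
        0.00055872]), 'joint_torque': array([ 8.92147250e-05, -4.33860648e+01, -3.41854191e+01,  7.01881223e-02,
        3.85768327e-02, -1.31932752e-04]), 'tcp_pos': array([ 130.43317886, -559.58989252,  301.84476505]), 'eef_rot': array([ 9.93461978e-01,  1.14160322e-01,  8.40987052e-05, -8.43694390e-04]), 'contact_force': array([ 0.3995987 , -0.15209617, -0.81300786]), 'ft_torque': array([ 0.03155787, -0.00893906,  0.02444399]), 'grip_width': 87.92700211653853}
scene [[-0.58, -0.6, 0.55, 1341.11], [0.81, -0.44, 0.39, 557.09], [0.01, 0.67, 0.74, 1140.72], [0.0, 0.0, 0.0, 1.0]]
fixture 0.7 [306. 230.] 4586 [566.  80.  40.] [[443.0, -18.0, 15.0], [674.0, 164.0, 70.0]]
lever_pin 0.64 [295. 234.] 344 [608.  82.  55.] [[576.0, 55.0, 45.0], [649.0, 106.0, 91.0]]
push_plate 0.91 [324. 202.] 488 [470.  78.  52.] [[449.0, 49.0, 41.0], [529.0, 107.0, 90.0]]
stone 0.59
[... 1022 characters left out ...]
297. 260.] 61 [485.  84.  63.] [[478.0, 75.0, 54.0], [494.0, 91.0, 72.0]]
stone 0.39 [307. 257.] 439 [467.  87.  54.] [[446.0, 57.0, 44.0], [528.0, 110.0, 91.0]]
cam 0.93 [251. 248.] 523 [607.  89.  55.] [[575.0, 55.0, 42.0], [649.0, 108.0, 88.0]]
cam_pivot 0.9 [277. 265.] 5734 [543. 102.  41.] [[423.0, -12.0, 13.0], [663.0, 172.0, 73.0]]
cam_pivot 0.23 [297. 280.] 230 [463. 160.  71.] [[450.0, 141.0, 42.0], [478.0, 168.0, 77.0]]
loupe 0.46 [300. 281.] 221 [463. 160.  71.] [[450.0, 140.0, 44.0], [478.0, 168.0, 77.0]]
seat 0.57 [305. 257.] 478 [473.  86.  54.] [[447.0, 51.0, 44.0], [527.0, 110.0, 91.0]]
tweezers 0.66 [312. 235.] 279 [496. -68.   4.] [[434.0, -83.0, -2.0], [568.0, -59.0, 9.0]]
```

```bash
cat >> h.py <<'E'
def stage(p):
    W=cloud(p); r=bot.outline_of(p,'fixture')[0]; m=r['region']
    m=cv2.morphologyEx(m.astype(np.uint8),cv2.MORPH_CLOSE,np.ones((5,5)))>0
    P=W[m]; P=P[np.abs(P[:,2]-40)<4][:,:2].astype(np.float32)
    (c,s,a)=cv2.minAreaRect(P); 
    if s[0]<s[1]: a-=90; s=s[::-1]
    a=(a+90)%180-90
    return np.array(c),s,np.deg2rad(a)
E
python3 - <<'E'
from h import *
t=[]
for n in ('scene','side'):
    p=bot.get_image(n); print(n,stage(p)); 
    u,v=proj(p,[550,80,50]); u,v=int(u),int(v)
    t.append(cv2.resize(p['image'][v-75:v+75,u-75:u+75,::-1],(400,400),interpolation=cv2.INTER_CUBIC)); print(u,v)
cv2.imwrite('pics/a.png',np.hstack(t))
E
```

```text
scene (array([544.88110352,  70.35871887]), (258.734130859375, 181.11517333984375), np.float64(-0.15088205734871177))
308 223
side (array([541.93988037,  71.91487122]), (260.60113525390625, 184.71127319335938), np.float64(-0.16036570714853843))
273 255
```

View pics/a.png

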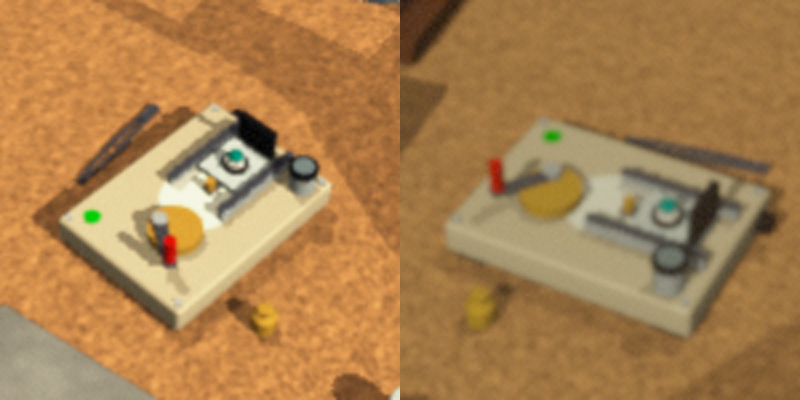

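Emit:
servo_tool --deltas "60 25 52 5 -0.03;60 27 52 5 -0.03;60 27 52 5 -0.03;60 27 52 5 -0.03;60 27 52 5 -0.03;60 27 52 5 -0.03;60 27 52 5 -0.03;60 27 52 5 -0.03;60 27 52 5 -0.03;60 27 52 5 -0.03;60 27 52 5 -0.03;60 27 52 5 -0.03"

```text
time: 2.7
tcp_pos: [453.0, 66.0, 363.3]
eef_rot: [0.998, -0.066, 0.001, 0.0]
contact_force: [-0.7, -1.1, -0.6]
grip_width: 59.7
```

```bash
python3 - <<'E'
from h import *
s=bot.state();print(s['time'],s['tcp_pos'],s['eef_rot'],s['joint_positions'],s['grip_width'])
p=bot.get_image('wrist'); save(p,'w1.png'); W=cloud(p)
print(np.round(p['extrinsics'],3).tolist())
for l in ('fixture','lever_pin','push_plate','stone','cam','loupe','seat','weight'):
    for r in bot.outline_of(p,l)[:2]:
        m=r['region']; print(l,round(r['conf'],2),np.round(r['at']),m.sum(),np.round(np.nanmedian(W[m],0)),np.round(np.nanpercentile(W[m],[3,97],axis=0)).tolist())
try: print(stage(p))
except Exception as e: print(e)
E
```

```text
2.7 [453.03422252  66.01392542 363.26788075] [ 9.97830115e-01 -6.58380995e-02  6.20385329e-04  1.49389494e-04] [-1.15405213e-01 -1.40241709e-01  1.81127450e+00 -2.38221349e-04
  1.46930583e+00  1.58718664e+00] 59.67617367088386
[[-0.131, 0.942, 0.31, 534.387], [-0.991, -0.125, -0.041, 56.419], [0.0, -0.313, 0.95, 445.397], [0.0, 0.0, 0.0, 1.0]]
fixture 0.55 [277.  91.] 29384 [543.  67.  41.] [[429.0, -15.0, 38.0], [630.0, 152.0, 62.0]]
lever_pin 0.8 [258.  33.] 2930 [601.  78.  54.] [[575.0, 52.0, 52.0], [630.0, 103.0, 62.0]]
push_plate 0.64 [273. 154.] 3270 [478.  78.  50.] [[449.0, 52.0, 45.0], [524.0, 106.0, 90.0]]
stone 0.86 [274. 141.] 310 [489.  78.  67.] [[478.0, 69.0, 58.0], [497.0, 88.0, 71.0]]
cam 0.73 [259.  33.] 2990 [601.  78.  54.] [[575.0, 52.0, 52.0], [630.0, 104.0, 62.0]]
cam 0.72 [149.  42.] 553 [618. 199.  23.] [[607.0, 191.0, 6.0], [631.0, 212.0, 33.0]]
seat 0.56 [271. 154.] 3234 [478.  78.  50.] [[450.0, 52.0, 46.0], [524.0, 106.0, 90.0]]
(array([523.94311523,  73.20375824]), (227.51968383789062, 179.81878662109375), np.float64(-0.15187741380612887))
```

View pics/w1.png

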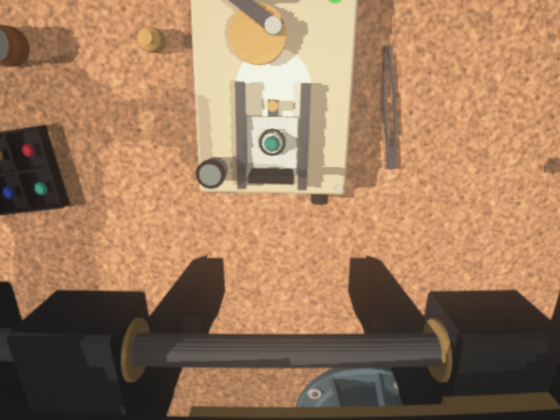

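Emit:
servo_tool --deltas "40 -35 0 15 0;40 -35 0 15 0;40 0 0 0 0;40 0 0 0 0"

```text
time: 3.7
tcp_pos: [382.8, 63.4, 392.7]
eef_rot: [0.998, -0.066, 0.001, 0.0]
contact_force: [0.5, -0.7, 0.9]
grip_width: 40.0
```

```bash
cat >> h.py <<'E'
def pin(p,c=None):
    hsv=cv2.cvtColor(p['image'],cv2.COLOR_RGB2HSV); m=((hsv[...,0]<6)|(hsv[...,0]>174))&(hsv[...,1]>150)&(hsv[...,2]>70)
    W=cloud(p); ok=m&(W[...,2]>57)&(W[...,2]<100)&(np.hypot(W[...,0]-600,W[...,1]-65)<100)
    return m,ok,W
E
python3 - <<'E'
from h import *
s=bot.state();print(s['time'],s['tcp_pos'],s['contact_force'],s['grip_width'])
for n in ('wrist','scene','side'):
    p=bot.get_image(n); 
    if n=='wrist': save(p,'w2.png')
    print(n); c,sz,a=stage(p); print(c,sz,a)
    m,ok,W=pin(p); P=W[ok]; print('pin',ok.sum(),np.round(np.nanmedian(P,0),1),np.round(np.nanpercentile(P,[2,98],axis=0)).tolist())
    top=P[P[:,2]>88]; print('top',len(top),top.mean(0) if len(top) else '')
    v,u=np.nonzero(ok); print('px',u.mean(),v.mean(),u.min(),u.max(),v.min(),v.max())
    hsv=cv2.cvtColor(p['image'],cv2.COLOR_RGB2HSV); g=(hsv[...,0]>50)&(hsv[...,0]<70)&(hsv[...,1]>170)&(abs(W[...,2]-40)<5); print('green',g.sum(),np.nanmedian(W[g],0))
    r=bot.outline_of(p,'cam')[0]['region']; y=(hsv[...,0]>12)&(hsv[...,0]<28)&(hsv[...,1]>120)&r&(abs(W[...,2]-52)<3); print('disc',y.sum(),cv2.minEnclosingCircle(W[y][:,:2].astype(np.float32)))
E
```

```text
3.7 [382.79343964  63.44955849 392.72540887] [ 0.46628904 -0.67679924  0.89878546] 40.02843867049829
wrist
[492.04507446  77.71703339] (180.38169860839844, 165.08021545410156) 1.4325005019159538
pin 0 [nan nan nan] [nan, nan, nan]
top 0
  return np.nanmean(a, axis, out=out, keepdims=keepdims)
  return np.nanmean(a, axis, out=out, keepdims=keepdims)
<stdin>:9: RuntimeWarning: Mean of empty slice.
  ret = ret.dtype.type(ret / rcount)
Traceback (most recent call last):
ValueError: zero-size array to reduction operation minimum which has no identity
```

View pics/w2.png

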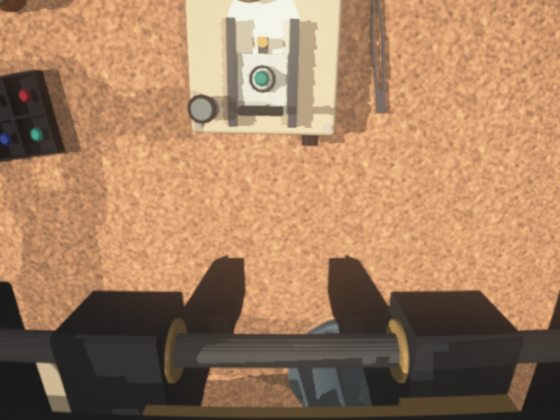

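Emit:
servo_tool --deltas "32 45 0 0 0;32 45 0 0 0;32 45 0 0 0;32 40 0 0 0;32 0 0 0 0;32 0 0 0 0"

```text
time: 4.55
tcp_pos: [557.2, 64.0, 391.5]
eef_rot: [0.998, -0.066, -0.001, -0.0]
contact_force: [0.5, 0.2, -0.3]
grip_width: 32.4
```

```bash
cat > m.py <<'E'
from h import *
s=bot.state();print(s['time'],s['tcp_pos'],s['contact_force'],s['grip_width'])
for n in ('wrist','scene','side'):
    p=bot.get_image(n); 
    if n=='wrist': save(p,'w3.png')
    print(n); c,sz,a=stage(p); print(c,sz,a)
    m,ok,W=pin(p); P=W[ok]
    hsv=cv2.cvtColor(p['image'],cv2.COLOR_RGB2HSV)
    if len(P):
        print('pin',ok.sum(),np.round(np.nanmedian(P,0),1),np.round(np.nanpercentile(P,[2,98],axis=0)).tolist())
        top=P[P[:,2]>88]; print('top',len(top),top.mean(0) if len(top) else '')
        v,u=np.nonzero(ok); print('px',u.mean(),v.mean(),u.min(),u.max(),v.min(),v.max())
    g=(hsv[...,0]>50)&(hsv[...,0]<70)&(hsv[...,1]>170)&(abs(W[...,2]-40)<5); print('green',g.sum(),np.nanmean(W[g],0))
    r=bot.outline_of(p,'cam')
    if r:
        y=(hsv[...,0]>12)&(hsv[...,0]<28)&(hsv[...,1]>120)&r[0]['region']&(abs(W[...,2]-52)<3)
        if y.sum()>5: print('disc',y.sum(),cv2.minEnclosingCircle(W[y][:,:2].astype(np.float32)))
E
python3 m.py
```

```text
4.55 [557.17259986  63.97003581 391.46860309] [ 0.47985904  0.17325303 -0.34488788] 32.435677413430525
wrist
[547.17095947  69.45176697] (248.93421936035156, 179.75990295410156) -0.1504161373160024
pin 99 [644.1  99.4  92. ] [[639.0, 94.0, 90.0], [649.0, 105.0, 93.0]]
top 99 [643.9866195   99.52370491  92.00920507]
px 243.37373737373738 95.60606060606061 238 249 90 101
green 0 [nan nan nan]
disc 891 ((601.9841918945312, 78.06857299804688), 28.370512008666992)
scene
[543.11932373  70.85302734] (258.1398620605469, 181.90972900390625) -0.15368716492489223
pin 47 [646.8 102.1  83.3] [[636.0, 92.0, 60.0], [651.0, 107.0, 95.0]]
top 13 [645.15374501 100.11348425  91.70486744]
px 295.8936170212766 241.36170212765958 294 298 236 246
green 27 [685.5831209  -39.98792407  40.22390692]
disc 143 ((598.846435546875, 77.28417205810547), 30.88916778564453)
side
[540.28741455  72.87849426] (262.3909606933594, 185.32730102539062) -0.15223694055328957
pin 28 [641.9 105.3  72.3] [[638.0, 103.0, 62.0], [647.0, 111.0, 93.0]]
top 6 [640.81354565 106.63114582  90.55373054]
px 233.92857142857142 246.67857142857142 232 236 241 251
green 10 [632.15376769  -5.56210343  41.41925991]
disc 184 ((600.7442626953125, 80.05372619628906), 31.227336883544922)m.py:13: RuntimeWarning: Mean of empty slice
  g=(hsv[...,0]>50)&(hsv[...,0]<70)&(hsv[...,1]>170)&(abs(W[...,2]-40)<5); print('green',g.sum(),np.nanmean(W[g],0))
```

View pics/w3.png

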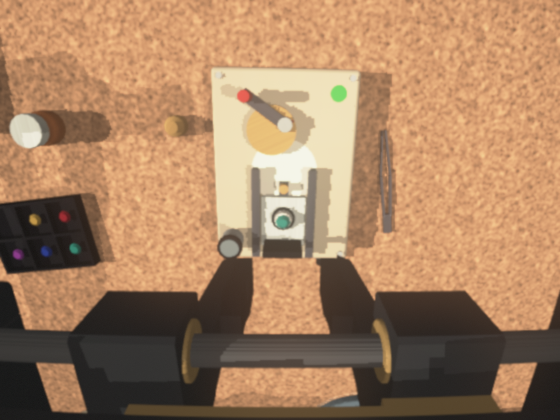

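Emit:
servo_tool --deltas "36 14 6 -30 0.156;36 14 6 -30 0.156;36 14 6 -30 0.156;36 15 6 -30 0.156;36 15 6 -30 0.156;36 15 6 -30 0.156;36 0 0 0 0;36 0 0 0 0"

```text
time: 6.0
tcp_pos: [644.5, 99.9, 213.7]
eef_rot: [0.921, 0.39, 0.0, 0.0]
contact_force: [0.5, -0.1, -0.4]
grip_width: 35.8
```

```bash
python3 - <<'E'
from h import *
s=bot.state();print(s['time'],s['tcp_pos'],s['eef_rot'],s['joint_positions'][5],s['grip_width'])
p=bot.get_image('wrist'); W=cloud(p)
m,ok,W=pin(p); P=W[ok]; top=P[P[:,2]>88]; print('top',len(top),top.mean(0),np.ptp(top,axis=0))
hsv=cv2.cvtColor(p['image'],cv2.COLOR_RGB2HSV)
g=(hsv[...,0]>45)&(hsv[...,0]<75)&(hsv[...,1]>150)&(abs(W[...,2]-40)<5); print('green',g.sum(),np.nanmean(W[g],0))
print('fingers tip mid px',proj(p,s['tcp_pos']-[0,0,64]))
im=p['image'].copy()
for q in ([606.5,60.5,62],[644,99.5,92]): cv2.circle(im,tuple(int(x) for x in proj(p,q)),3,(255,0,255),1)
p['image']=im; save(p,'w4.png')
E
```

```text
6.0 [644.52959597  99.89454502 213.73627698] [9.20635537e-01 3.90422918e-01 3.47795719e-04 1.79703743e-04] 0.7407976827003359 35.840589730232736
top 306 [644.42847949 101.04960372  91.65048977] [12.51923967 12.63506271  5.21171964]
green 0 [nan nan nan]
fingers tip mid px [287.08761267 276.61680395]<stdin>:6: RuntimeWarning: Mean of empty slice
```

View pics/w4.png

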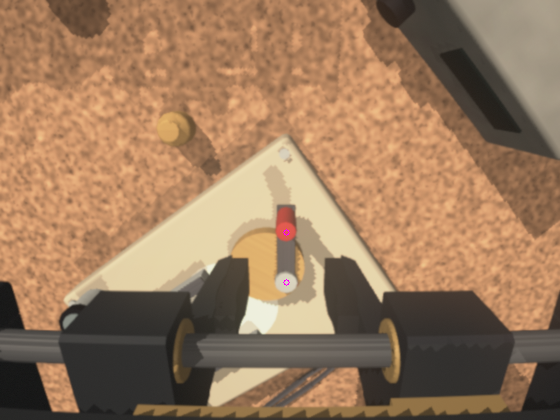

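Emit:
servo_tool --deltas "36 0 0 -20 0;36 0 0.5 -20 0;36 0 0 -20 0;36 0 0 -15 0;30 0 0 -6 0;24 0 0 0 0;20 0 0 0 0;20 0 0 0 0;20 0 0 0 0"

```text
time: 7.18
tcp_pos: [644.7, 100.5, 132.3]
eef_rot: [0.92, 0.392, 0.0, 0.0]
contact_force: [-0.1, -0.2, 0.6]
grip_width: 19.8
```

```bash
python3 -c "
import numpy as np
t=np.linspace(.805,-1.165,21);P=np.c_[606.5+55*np.cos(t),60.5+55*np.sin(t)]
P[0]=[644.5,100]
a=np.zeros(2)
for i in range(20):
  d=np.round(P[i+1]-P[0]-a,1);a+=d;print('20',d[0],d[1],'0 -0.0985',end=';')
print(P[-1],a)"
```

```text
20 3.8 -3.8 0 -0.0985;20 3.3 -4.3 0 -0.0985;20 2.9 -4.6 0 -0.0985;20 2.4 -4.8 0 -0.0985;20 1.9 -5.1 0 -0.0985;20 1.4 -5.2 0 -0.0985;20 0.9 -5.4 0 -0.0985;20 0.4 -5.4 0 -0.0985;20 -0.2 -5.4 0 -0.0985;20 -0.7 -5.3 0 -0.0985;20 -1.2 -5.3 0 -0.0985;20 -1.8 -5.1 0 -0.0985;20 -2.2 -5.0 0 -0.0985;20 -2.7 -4.7 0 -0.0985;20 -3.2 -4.4 0 -0.0985;20 -3.6 -4.0 0 -0.0985;20 -3.9 -3.7 0 -0.0985;20 -4.3 -3.3 0 -0.0985;20 -4.6 -2.9 0 -0.0985;20 -4.9 -2.3 0 -0.0985;[628.21127977   9.96664141] [-16.3 -90. ]
```

Emit:
servo_tool --deltas "20 3.8 -3.8 0 -0.0985;20 3.3 -4.3 0 -0.0985;20 2.9 -4.6 0 -0.0985;20 2.4 -4.8 0 -0.0985;20 1.9 -5.1 0 -0.0985;20 1.4 -5.2 0 -0.0985;20 0.9 -5.4 0 -0.0985;20 0.4 -5.4 0 -0.0985"

```text
time: 8.18
tcp_pos: [661.5, 63.2, 132.0]
eef_rot: [1.0, 0.007, 0.0, -0.001]
contact_force: [0.7, 5.6, -0.2]
grip_width: 20.0
```

Emit:
servo_tool --deltas "20 -0.2 -5.4 0 -0.0985;20 -0.7 -5.3 0 -0.0985;20 -1.2 -5.3 0 -0.0985;20 -1.8 -5.1 0 -0.0985;20 -2.2 -5.0 0 -0.0985;20 -2.7 -4.7 0 -0.0985;20 -3.2 -4.4 0 -0.0985;20 -3.6 -4.0 0 -0.0985;20 -3.9 -3.7 0 -0.0985;20 -4.3 -3.3 0 -0.0985;20 -4.6 -2.9 0 -0.0985;20 -4.9 -2.3 0 -0.0985"

```text
time: 9.68
tcp_pos: [629.9, 10.1, 132.6]
eef_rot: [0.834, -0.552, 0.002, -0.001]
contact_force: [6.8, 0.2, -3.4]
grip_width: 19.8
```

```bash
cat > pm.py <<'E'
from h import *
s=bot.state();print(s['time'],s['tcp_pos'],s['eef_rot'][:2],s['joint_positions'][5],s['contact_force'],s['grip_width'])
for n in ('wrist','scene','side'):
    p=bot.get_image(n); save(p,f'c_{n}_{int(s["time"]*100)}.png')
    m,ok,W=pin(p); P=W[ok]
    if len(P)<5: print(n,'no pin'); continue
    top=P[P[:,2]>88]; q=np.median(P,0) if len(top)<5 else top.mean(0)
    hsv=cv2.cvtColor(p['image'],cv2.COLOR_RGB2HSV)
    g=(hsv[...,0]>45)&(hsv[...,0]<75)&(hsv[...,1]>150)&(abs(W[...,2]-40)<5)&(W[...,0]>610)
    th=np.arctan2(q[1]-60.5,q[0]-606.5); print(n,len(P),len(top),q,'cam',th+.1504+1.047,'r',np.hypot(q[1]-60.5,q[0]-606.5))
    if g.sum()>5: G=W[g].mean(0); print('green',g.sum(),G,np.arctan2(G[1]-60.5,G[0]-606.5)+.1504+1.047)
E
python3 pm.py
```

```text
9.675 [629.92730858  10.10187084 132.64305534] [ 0.83406051 -0.55166624] 2.567133621793255 [ 6.82953186  0.17533483 -3.39278026] 19.829543661505234
wrist 686 686 [633.53285793  12.1732909   91.73396072] cam 0.1366177319884515 r 55.373696107112686
scene no pin
side 43 8 [633.88007454  17.75625984  90.19364022] cam 0.19631643366111884 r 50.761164334722565
green 14 [700.16706928 -47.48329013  41.8984996 ] 0.3411254912500642
```

Emit:
servo_tool --deltas "20 -2.3 -1 0 -0.045;20 -2.3 -0.8 0 -0.045;20 0 0 0 0;20 0 0 0 0;20 0 0 0 0"

```text
time: 10.45
tcp_pos: [625.0, 8.2, 132.7]
eef_rot: [0.81, -0.587, 0.002, -0.001]
contact_force: [4.8, -1.5, 0.4]
grip_width: 19.9
```

```bash
python3 pm.py
```

```text
10.45 [625.0346445    8.15753789 132.71603958] [ 0.80954821 -0.58704982] 2.6493294715139615 [ 4.7702045  -1.48090591  0.39525143] 19.90861890048878
wrist 722 710 [628.75375416   9.5759949   91.65125096] cam 0.03859377093112193 r 55.57412950511974
scene no pin
side 45 7 [628.23273367  16.4335606   90.92238151] cam 0.08478127162570737 r 49.13413064598699
```

Emit:
servo_tool --deltas "20 -1.5 -0.5 0 -0.02;20 0 0 0 0;20 0 0 0 0;30 0 0 0 0;36 0 0 0 0;36 0 0 0 0;36 0 0 30 0;36 0 0 40 0;36 -10 0 40 0;36 -15 10 40 0;36 -15 10 40 0;36 0 0 0 0"

```text
time: 12.1
tcp_pos: [582.8, 28.7, 325.9]
eef_rot: [0.804, -0.595, 0.003, -0.002]
contact_force: [0.8, 0.3, -0.5]
grip_width: 35.9
```

```bash
cat > pm2.py <<'E'
from h import *
s=bot.state();print(s['time'],s['tcp_pos'],s['contact_force'],s['joint_positions'][5])
p=bot.get_image('wrist'); save(p,f'd_{int(s["time"]*100)}.png')
print(stage(p)); c=np.array([606.5,60.5])
m,ok,W=pin(p); P=W[ok]; top=P[P[:,2]>89]; q=top.mean(0)
hsv=cv2.cvtColor(p['image'],cv2.COLOR_RGB2HSV)
g=(hsv[...,0]>45)&(hsv[...,0]<75)&(hsv[...,1]>150)&(abs(W[...,2]-40)<5)&(W[...,0]>600)
print('pin',len(top),q,'cam',np.arctan2(*(q[:2]-c)[::-1])+1.1974,np.hypot(*(q[:2]-c)))
if g.sum(): G=W[g].mean(0); print('green',g.sum(),G,np.arctan2(*(G[:2]-c)[::-1])+1.1974)
y=(hsv[...,0]>12)&(hsv[...,0]<28)&(hsv[...,1]>120)&(abs(W[...,2]-52)<2.5)&(np.hypot(W[...,0]-c[0],W[...,1]-c[1])<55)
P=W[y][:,:2].astype(np.float32); print('disc',y.sum(),cv2.minEnclosingCircle(P))
for l in ('push_plate','stone','loupe'):
    for r in bot.outline_of(p,l)[:1]:
        P=W[r['region']]; P=P[P[:,2]>(86 if l=='push_plate' else 60)]; print(l,r['conf'],len(P),P.mean(0),P.min(0),P.max(0))
E
python3 pm2.py; ls pics
```

```text
12.1 [582.7680821   28.72579737 325.88092242] [ 0.79027468  0.25090995 -0.47859144] 2.690799401629132
(array([540.06951904,  69.92356873]), (261.98516845703125, 178.63075256347656), np.float64(-0.15378144082748102))
pin 146 [627.06876185   9.7097921   91.89267375] cam 0.011391428509700985 54.79707275851535
disc 974 ((623.717529296875, 57.193702697753906), 29.05303955078125)
push_plate 0.59 481 [458.76977158  79.02640926  97.91605339] [444.52532195  11.06908006  86.16295829] [564.09838999 107.6432115  265.43471016]
stone 0.8 286 [489.25541594  77.37087846  66.21907552] [477.04791254  67.95446094  60.07886335] [498.32172827  89.90142601  71.50206677]
loupe 0.57 899 [455.69145987  81.720256    81.09484446] [446.3522144   12.16100862  60.13847611] [561.96039948 107.16596215 262.12742827]
a.png
c_scene_1045.png
c_scene_967.png
c_side_1045.png
c_side_967.png
c_wrist_1045.png
c_wrist_967.png
d_1210.png
scene1.png
side1.png
w1.png
w2.png
w3.png
w4.png
```

View pics/d_1210.png

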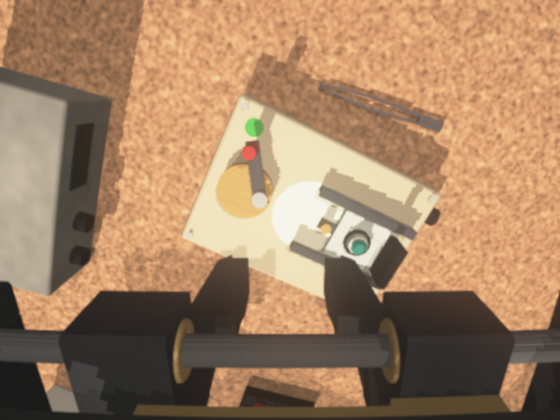

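```bash
python3 - <<'E'
from h import *
p=bot.get_image('wrist'); W=cloud(p); hsv=cv2.cvtColor(p['image'],cv2.COLOR_RGB2HSV)
for nm,box,c in (('green',(115,140,240,268),(hsv[...,0]>40)&(hsv[...,0]<80)&(hsv[...,1]>120)),('hub',(188,212,248,272),(hsv[...,1]<60)&(hsv[...,2]>130)),('pin',(143,165,238,262),((hsv[...,0]<8)|(hsv[...,0]>172))&(hsv[...,1]>130))):
    m=np.zeros(W.shape[:2],bool); m[box[0]:box[1],box[2]:box[3]]=1; m&=c
    if nm=='pin': m&=W[...,2]>89
    if nm=='hub': m&=W[...,2]>55
    v,u=np.nonzero(m); Q=W[m]; print(nm,m.sum(),(u.mean(),v.mean()),Q.mean(0),(Q.min(0)+Q.max(0))/2)
E
```

```text
green 223 (np.float64(248.68609865470853), np.float64(126.65919282511211)) [nan nan nan] [nan nan nan]
hub 253 (np.float64(254.62450592885375), np.float64(198.57312252964428)) [606.59628466  58.1438908   61.48543883] [606.44316389  57.41363441  60.87735254]
pin 173 (np.float64(244.36994219653178), np.float64(152.90751445086704)) [626.85147091   9.58510154  91.81003496] [626.81100208   9.80295616  91.77339016]
```

```bash
python3 - <<'E'
from h import *
s=bot.state(); print(s['time'],s['tcp_pos'])
p=bot.get_image('wrist'); W=cloud(p); hsv=cv2.cvtColor(p['image'],cv2.COLOR_RGB2HSV)
m=(hsv[...,0]>40)&(hsv[...,0]<80)&(hsv[...,1]>120); m[150:]=0; m[:,:220]=0; m[:,290:]=0
v,u=np.nonzero(m); G=atz(p,(u.mean(),v.mean()),40); 
h=(hsv[...,1]<60)&(hsv[...,2]>130)&(W[...,2]>58)&(W[...,2]<66)&(np.hypot(W[...,0]-606,W[...,1]-60)<10); H=W[h]
v,u=np.nonzero(h);print((u.mean(),v.mean()),h.sum(),(u.min(),u.max(),v.min(),v.max()))
Pm,ok,_=pin(p); P=W[ok]; P=P[P[:,2]>90]; q=P.mean(0)
print(G,np.median(H,0),q)
for c in (np.median(H,0),[606.5,60.5],[606,59.5]): c=np.array(c)[:2]; print(np.hypot(*(G[:2]-c)),'err',np.arctan2(*(q[:2]-c)[::-1])-np.arctan2(*(G[:2]-c)[::-1]), np.arctan2(*(G[:2]-c)[::-1])+1.1974)
E
```

```text
12.4 [581.65102797  27.99657231 319.90415437]
(np.float64(254.99086757990867), np.float64(200.03196347031962)) 219 (np.int64(248), np.int64(263), np.int64(191), np.int64(208))
[633.14233133  -8.21191714  40.        ] [606.03360519  59.26409435  61.97401028] [627.01419552   9.57563906  91.98031134]
72.71791499171651 err 0.01751579090005362 0.008620803717875214
73.6962779010283 err 0.013056720124432708 -0.0035037344607085075
72.94936513440744 err 0.017171312020063167 0.007842713033003434
```

Emit:
servo_tool --deltas "10 -20 7.5 0 0.141;0 -20 7.5 0 0.141;0 -20 7.5 0 0.141;0 -20 7.5 0 0.141;0 -20 7.5 0 0.14;0 -20 7.5 0 0.14;0 -20 7.5 0 0.14;0 -20 7.5 0 0.141;0 0 0 -40 0;0 0 0 -40 0;0 0 0 -20 0;0 0 0 0 0"

```text
time: 13.95
tcp_pos: [420.8, 88.1, 219.8]
eef_rot: [0.997, -0.075, -0.002, 0.0]
contact_force: [-0.4, 0.1, -0.1]
grip_width: 0.5
```

```bash
python3 - <<'E'
from h import *
s=bot.state();print(s['time'],s['tcp_pos'],s['eef_rot'],s['contact_force'],s['joint_positions'][5],s['grip_width'])
p=bot.get_image('wrist'); W=cloud(p); save(p,'e1.png')
R=np.array([[np.cos(.15),-np.sin(.15)],[np.sin(.15),np.cos(.15)]]); c=np.array([547.2,69.5])
S=W.copy(); S[...,:2]=(W[...,:2]-c)@R.T
m=(abs(S[...,2]-89)<4)&(abs(S[...,0]+90)<30)&(abs(S[...,1])<30); Q=S[m]; print('plate',m.sum(),np.nanpercentile(Q,[2,50,98],axis=0))
print('tcp stage',(s['tcp_pos'][:2]-c)@R.T)
for r in bot.outline_of(p,'stone')[:1]:
    Q=S[r['region']]; Q=Q[Q[:,2]>60]; print('stone',r['conf'],Q.mean(0))
E
```

```text
13.95 [420.76486544  88.13132132 219.76053567] [ 9.97168249e-01 -7.51630674e-02 -2.44891944e-03  9.18652417e-06] [-0.43379589  0.10815634 -0.07463633] 1.6501624983269145 0.46238782281915924
plate 1251 [[-1.00367675e+02 -2.34294010e+01  8.63652861e+01]
 [-9.51313454e+01  7.59805890e-02  8.97586396e+01]
 [-9.10171690e+01  2.40056959e+01  9.11731137e+01]]
tcp stage [-127.79963415   -0.47211872]
stone 0.75 [-60.38092761   0.3265367   66.82108215]
```

View pics/e1.png

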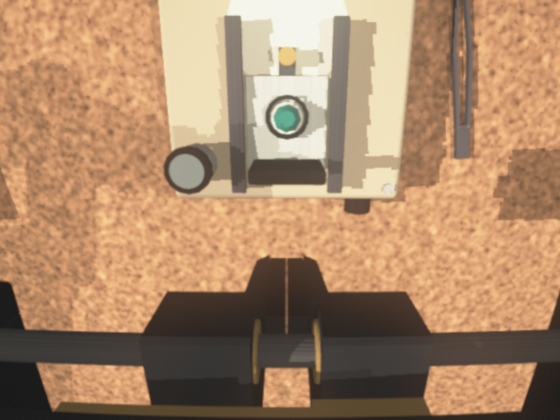

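Emit:
servo_tool --deltas "0 0 0 -30 0;0 0 0 -30 0;0 0 0 -20 0;0 0 0 -12 0;0 0 0 0 0;0 5 -0.8 0 0;0 5 -0.8 0 0;0 3 -0.5 0 0;0 2 -0.3 0 0;0 2 -0.3 0 0;0 2 -0.3 0 0;0 2 -0.3 0 0"

```text
time: 15.55
tcp_pos: [442.8, 84.9, 129.5]
eef_rot: [0.997, -0.075, -0.0, 0.0]
contact_force: [-3.1, 0.3, 1.1]
grip_width: 0.4
```

Emit:
servo_tool --deltas "0 3 -0.4 0 0;0 4 -0.6 0 0;0 4 -0.6 0 0;0 4 -0.6 0 0;0 4 -0.6 0 0;0 4 -0.6 0 0;0 4 -0.6 0 0;0 4 -0.6 0 0;0 4 -0.6 0 0;0 4 -0.6 0 0;0 4 -0.6 0 0;0 2 -0.3 0 0"

```text
time: 17.05
tcp_pos: [488.4, 78.2, 129.7]
eef_rot: [0.997, -0.075, 0.0, -0.0]
contact_force: [-2.7, -1.1, -0.7]
grip_width: 0.6
```

Emit:
servo_tool --deltas "0 2 -0.3 0 0;0 2 -0.3 0 0;0 2 -0.3 0 0;0 1.5 -0.2 0 0;0 1 -0.1 0 0;0 0 0 0 0"

```text
time: 17.8
tcp_pos: [496.2, 77.0, 129.7]
eef_rot: [0.997, -0.075, -0.001, 0.0]
contact_force: [-5.4, -2.2, 1.5]
grip_width: 0.8
```

Emit:
servo_tool --deltas "0 1 -0.2 0 0;0 1 -0.1 0 0;0 0 0 0 0;0 0 0 0 0"

```text
time: 18.3
tcp_pos: [496.4, 77.0, 129.5]
eef_rot: [0.997, -0.075, -0.003, 0.0]
contact_force: [-12.3, -1.0, 8.4]
grip_width: 0.2
```

Emit:
servo_tool --deltas "0 1 -0.2 0 0;0 1 -0.1 0 0;0 0 0 0 0;0 0 0 0 0"

```text
time: 18.8
tcp_pos: [496.8, 77.1, 129.2]
eef_rot: [0.997, -0.075, -0.005, -0.0]
contact_force: [-19.5, 1.4, 14.3]
grip_width: 0.7
```

```bash
cat > e.py <<'E'
from h import *
s=bot.state();print(s['time'],s['tcp_pos'],s['contact_force'])
R=np.array([[np.cos(.15),-np.sin(.15)],[np.sin(.15),np.cos(.15)]]); c=np.array([547.2,69.5])
p=bot.get_image('wrist'); W=cloud(p); save(p,'e_%d.png'%(s['time']*100))
S=W.copy(); S[...,:2]=(W[...,:2]-c)@R.T
m=(abs(S[...,2]-89)<4)&(abs(S[...,0]+60)<60)&(abs(S[...,1])<30); Q=S[m]; print('plate',m.sum(),np.nanpercentile(Q,[2,50,98],axis=0))
for r in bot.outline_of(p,'stone')[:1]:
    Q=S[r['region']]; Q=Q[Q[:,2]>60]; print('stone',r['conf'],Q.mean(0))
_,ok,_=pin(p); P=S[ok]; P=P[P[:,2]>90]; 
if len(P): q=P.mean(0); print('pin',q,'cam',np.arctan2(q[1],q[0]-60)+1.047)
E
python3 e.py
```

```text
18.8 [496.78877061  77.06724329 129.20236275] [-19.45567544   1.35250664  14.34464053]
plate 3786 [[-45.54756076 -22.8521032   85.45408322]
 [-35.3517058    0.34246789  89.70142392]
 [-30.7430367   23.39379963  91.96591589]]
stone 0.72 [5.40552653e-01 2.11687097e-02 6.65412872e+01]
```

Emit:
servo_tool --deltas "0 -2 0.3 0 0;0 -2 0.3 0 0;0 -4 0.6 0 0;0 -10 1.5 0 0;0 -20 3 0 0;0 -20 3 0 0;0 0 0 30 0;0 0 0 45 0;0 10 -1 45 0;0 30 -5 40 0;0 30 -5 40 0;0 30 -5 30 0"

```text
time: 20.4
tcp_pos: [543.5, 69.1, 362.2]
eef_rot: [0.997, -0.075, 0.002, -0.0]
contact_force: [-0.5, 0.4, -0.3]
grip_width: 0.5
```

Emit:
servo_tool --deltas "0 30 -4 0 0;0 0 0 0 0;0 0 0 0 0"

```text
time: 20.78
tcp_pos: [571.6, 65.3, 359.1]
eef_rot: [0.997, -0.075, -0.001, -0.0]
contact_force: [-1.6, 0.3, -0.3]
grip_width: 0.3
```

```bash
python3 e.py; python3 pm2.py; ls -t pics|head -2; cp pics/$(ls -t pics|head -1) pics/final.png
```

```text
20.775 [571.62139709  65.29672299 359.08736116] [-1.55651108  0.25967816 -0.2872357 ]
plate 416 [[-39.92808099 -23.62275353  85.483013  ]
 [-34.69806623  -0.30227583  89.6529407 ]
 [-30.67418427  23.59821589  91.28402421]]
stone 0.81 [ 0.96858087  0.22676371 66.57963031]
pin [ 88.34444453 -45.89264117  91.78013204] cam 0.029482062877362658
20.875 [571.53359941  65.37158477 359.36292384] [-1.00403954  0.24939384  0.52338874] 1.6283156801839518
(array([546.36108398,  69.72518921]), (248.92454528808594, 179.39993286132812), np.float64(-0.14990973723472384))
pin 132 [627.75223914  11.11787692  91.79370679] cam 0.03300805468840151 53.76106163314424
disc 1178 ((618.6317749023438, 59.37800979614258), 33.56645965576172)
push_plate 0.88 394 [512.66239508  74.82539173  89.58463971] [504.83559708  50.32087421  86.21443649] [520.21217812  98.83293479  92.00600595]
stone 0.56 265 [547.84506193  69.0473799   66.36243943] [535.60923575  58.75269589  60.0469805 ] [556.73079979  79.8447581   71.85039361]
d_2087.png
e_2077.png
```

View pics/final.png

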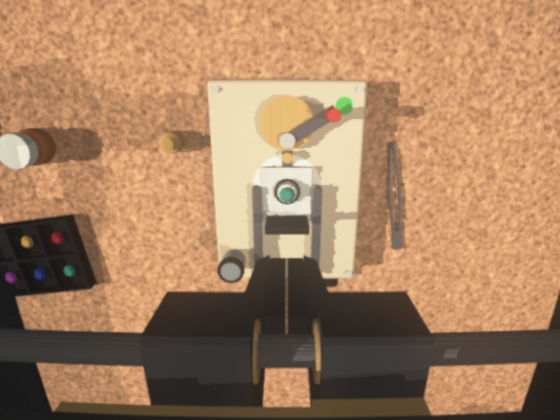

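```bash
python3 -c "
from bench import bot
print(bot.close_job())"
```

```text
the job is handed in; nothing more can be done
None
```

The job is done and handed in at about 21 s. The cam was turned to its low point first, then the slide was pushed fully home with the stone still in its seat.

- **Cam:** I straddled the red pin with the fingers and swept it clockwise to the green dot, with about 5–7 N at the pin. Before the push I measured the cam angle at about 0.01–0.02 rad; the final view gave about 0.03 rad. Those figures agree within the roughly 2 mm calibration. One side-camera reading during the sweep and a fit to the partly covered disc disagreed slightly, and I relied on the close wrist views instead.
- **Slide:** I pushed the plate with the closed fingertips until the force climbed to about 20 N against the stop. The plate moved 60 mm and the stone about 61 mm, both measured in the images.
- **After moving clear:** the last picture shows the stone in its ring, the lever pointing at the green dot, and the arm touching nothing. The loupe, tweezers and the other bystanders in that view look where they were; I checked them by eye, not by measurement.

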